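# Change the length stop over to the next sample tube

### The arm

A 6-joint arm with a two-finger parallel gripper is mounted at the origin on the work surface; the furniture and walls round the work are solid. World frame = base frame: x ahead of the robot, y to its left, z up, the work surface at z = 0. Lengths are in m, angles in degrees, forces in N, time in s.
With the tool pointing down it reaches from about 0.3 to 0.775 m from the base axis. Payload 14.6 kg.
Tool frame: the origin (TCP) lies between the finger pads; the fingertips stand 8 mm ahead of it and the grasp point (between the pads) lies 11 mm behind it (bot.tip_reach is the distance from the TCP to the fingertips, in m); z points along the fingers, y is the line along which they close (so a half turn about z gives the same grasp; the last joint's range is limited). The gripper opens to 85 mm and grips with 20 to 120 N. Pads are 22 mm wide; open, the fingers measure 114 mm over their backs; the gripper's body (76 mm by 85 mm) begins 54 mm behind the grasp point. The pads swing forward as they close: fully open they stand 13 mm farther back than shut.
Start: joints at [59.897, 17.183, 87.147, -0, 75.671, -3.816], TCP at [0.244, 0.493, 0.239] pointing down, gripper open.
Joint ranges: [-173.82, 173.82], [-45.26, 126.66], [13.44, 144.39], [-59.66, 239.66], [0, 175.72], [-146.38, 146.38]. Speed limits (degrees/s): [127.2, 127.2, 147.25, 180, 180, 180].

### API

Orientations are given as a 3x3 rotation matrix whose columns are the frame's x, y, z axes.
In Python, from cell import bot, camrig, sign_off gives the robot as it stands (bot), with the cameras (camrig) and the job as plain functions.
- The arm moves only by the shell command python3 jog.py [OPENING], which reads ROWS from standard input. ROWS is one flat JSON list of numbers that holds 1 to 12 rows one after another, with no inner brackets; each row has 6 numbers: dx, dy, dz in m, then a rotation vector rx, ry, rz in degrees; each row is the pose to reach, as a shift and turn from the pose commanded when the command began, along the tool's axes at that moment; what a row does not reach only later rows make up. A row lasts 1/8 s, in which the tool goes at most 0.0625 m and 10.7 degrees, less where a joint would pass 70% of its speed; a pose out of reach is approached as far as the arm can. OPENING is the opening from 0.0 (shut) to 1.0 (fully open), set as the command begins (- or left out keeps the last). The fingers move at their own pace and stop on an object; the grip force is fixed at half the most. Time passes only in rows, so rows that do not move let the fingers close. It prints the time, the measured TCP pose, the force, the opening and the grip force at its end. Input that does not fit is refused with a message, and nothing moves.
- bot.state(): the state, without advancing time (a new reading comes with each control period).
- camrig.snapshot(name): name is "scene" or "top"; returns a dict with "frame" (480x640x3 uint8, red, green, blue), "fov_y" (degrees; the focal length in pixels is half the picture's height over the tangent of half this angle, whatever the lens; pixels are square), "cx", "cy" (the principal point, pixels), "distortion" ([k1, k2, p1, p2, k3] as OpenCV has them; the pictures are not rectified), "position" and "rotation" of the camera in the world. Camera axes: x right, y up, looking along -z (the intrinsics and any distortion apply to the point x, -y, -z); pixel columns grow to the right and rows downward; lengths in m; the calibration is good to about 2 mm. A picture is of the moment at which its call begins. There is no depth.
- sign_off(): hands the job in; it is judged then, once.
The state is a dict: "time": time; "qpos": joint angles; "joint_velocities": joint speeds; "joint_torque": joint torques, N m; "ee_pos": TCP position; "orientation": TCP orientation; "wrist_force": force on the tool from outside, world axes, zero at the start; "wrist_torque": the same for the moment, N m; "opening": opening from 0.0 (shut) to 1.0 (fully open); "grip_force": force on a finger pad.
Only numpy, scipy, OpenCV 4.12 (cv2) and the standard library are available. Lean on these libraries where they do the work, as an engineer would, in place of code of your own. Each camera call takes 0.05 s, during which the arm holds its last target. There are 200 camera calls.

### The job

The length stop still has the last job's sample tube lying in it: take that tube out and lay it flat on the bench well clear of the fence. Put the other sample tube in its place, snug against the fence and the end block, then pull up the plunger knob, slide the stop up to the tube's free end and let the plunger drop home in the slot that holds the tube with hardly any play. Leave the other things on the bench where they lie.

Things in the scene. Friction and masses are not known exactly. Their poses are not given: they have to be found in the camera images.
- length_stop: low indexed length stop bolted to the bench: aluminium fence bar 60 (x) x 407 (y, -195 to 212) x 14 mm high, cap screws 20 mm high at its -y end. Origin under the bar, y along it to the robot's left, z up. Tubes lie on the bench against its front face at x = -30 (robot's side), so a tube lying true has its centre at x = -42.5
- end_face (a point): middle of the zero face of the fixed steel end block, against which a tube's end is set; at x = -52, y = 180, z = 15 mm in length_stop, looking to -y. The block reaches from x = -75 to 27 and y = 180 to 210 mm, 30 mm high, its two screw heads over the bar 36 mm
- tube_long: 120 mm length of 25 x 25 mm square steel tube, wall 2.5, open ends, about 0.21 kg; origin at its centre (12.5 mm up when it lies flat), y along its length. At the start one tube lies in the stop between end block and stop finger (old sample), the other on the open bench before the fence (new sample); which is which changes
- tube_short: 80 mm length of 25 x 25 mm square steel tube, wall 2.5, open ends, about 0.14 kg; origin at its centre (12.5 mm up when it lies flat), y along its length. At the start one tube lies in the stop between end block and stop finger (old sample), the other on the open bench before the fence (new sample); which is which changes
- carriage (a joint): position (m) of the grey carriage on the fence bar = gap between the end block's face and the stop face; grows to -y of length_stop, 0 to 0.285, friction 2.5 N with plunger up. Slots lie at 0.0215, 0.0415, 0.0615, 0.0815 ... 0.2815 (every 0.020; the pin has 1 mm of play each way): each leaves 1.5 mm beside a tube of 20, 40, 60 .. mm. Starts 0.155 to 0.275, in a slot or between two
- plunger (a joint): lift (m) of the carriage's spring index plunger: 0 = pin fully down in a slot, carriage locked; 0.0093 = pin rides on the bar between two slots (10 mm slots, 10 mm lands); limit 0.013. Above 0.010 it slides freely. Spring: 3.5 N down at 0, 7 N at the top. Let go over a slot it drops in by itself, the round nose finding it from about 2 mm off
- stop_face (a point): middle of the carriage's stop face, which meets the tube's free end, 15 mm above the bench. Its steel finger spans x = -72 to -32 of length_stop, 12 mm thick behind the face (-y), 4 to 25.5 mm above the bench. The carriage plate behind is 48 mm long in y, 74 mm wide, 25.5 mm high, its screws 31 mm
- knob_grip (a point): middle of the black knurled plunger knob, on its upright axis, 24 mm behind the stop face over the bar's middle line; knob 24 mm across and 20 high, this point 10 mm below its top and 51 mm above the bench when the plunger is down (it rises with it). Below the knob a collar: 25 mm across up to 31 mm, 19 mm across up to 39.5 mm above the bench
- caliper: steel vernier caliper, 68 x 225 x 11, closed; lies flat, long side along its y (mm); origin in the middle of its underside; a bystander, not to be disturbed
- magnet_square_2: small arrow-shaped welding magnet, 51 x 65 x 16, long side along its y (mm); origin in the middle of its underside; a bystander, not to be disturbed
- bolt_m10_2: M10 hexagon bolt lying down, 16 x 44 x 18, long side along its y (mm); origin in the middle of its underside; a bystander, not to be disturbed
- ceramic_nozzle_2: small pink-brown ceramic torch nozzle lying down, 17 x 39 x 17, long side along its y (mm); origin in the middle of its underside; a bystander, not to be disturbed
- marker_pen: white and blue marker pen, 16 x 132 x 16, long side along its y (mm); origin in the middle of its underside; a bystander, not to be disturbed
- electrode_tin: flat hinged tin, closed, 70 x 96 x 27, long side along its y (mm); origin in the middle of its underside; a bystander, not to be disturbed
- anti_spatter: aerosol can standing up, 52 mm across, 171 high (mm); origin in the middle of its underside; a bystander, not to be disturbed

How it is judged (in metres and radians):
At the end, for the whole second after the job is handed in: The tube first on the bench lies flat in the stop: 5 mm or less off fence, 4.5 mm off end block, true to 0.06 rad; gap = its length, -1 to +4 mm; plunger lifted under 2 mm; the old tube lies flat on the bench, its centre 55 mm or more in front of the fence (or behind, or past an end) (((distance of tube_long from where it was at the start of the episode above 0.06 m and y of tube_long in the frame of length_stop between 0.1155 and 0.1215 m and x of tube_long in the frame of length_stop between -0.0475 and -0.041 m and height (world z) of tube_long between 0.009 and 0.017 m and angle between the y axis of tube_long and the y axis of length_stop, either way round below 0.06 rad and value of joint carriage between 0.119 and 0.124 m and height (world z) of tube_short between 0.009 and 0.017 m and (x of tube_short in the frame of length_stop below -0.085 m or x of tube_short in the frame of length_stop above 0.085 m or y of tube_short in the frame of length_stop above 0.28 m or y of tube_short in the frame of length_stop below -0.26 m)) or (distance of tube_short from where it was at the start of the episode above 0.06 m and y of tube_short in the frame of length_stop between 0.1355 and 0.1415 m and x of tube_short in the frame of length_stop between -0.0475 and -0.041 m and height (world z) of tube_short between 0.009 and 0.017 m and angle between the y axis of tube_short and the y axis of length_stop, either way round below 0.06 rad and value of joint carriage between 0.079 and 0.084 m and height (world z) of tube_long between 0.009 and 0.017 m and (x of tube_long in the frame of length_stop below -0.085 m or x of tube_long in the frame of length_stop above 0.085 m or y of tube_long in the frame of length_stop above 0.28 m or y of tube_long in the frame of length_stop below -0.26 m))) and value of joint plunger below 0.002 m and linear speed of each of tube_long, tube_short below 0.01 m/s); the robot touches nothing.
It fails at once if a bystander is shifted by more than 30 mm (distance of any of caliper, magnet_square_2, bolt_m10_2, ceramic_nozzle_2, marker_pen, electrode_tin, anti_spatter from where it was at the start of the episode above 0.03 m).
It also fails if it takes over 58 s, if anything falls off the work surface, if the arm or the gripper's body presses on something with over 40 N, if the wrist force passes 120 N, or if a joint passes its speed limit or range.

## Working session

There is one attempt and no reset: what is moved stays moved. The work goes in short steps, Python scripts to look and compute and a shell command to move; the robot and the scene stay as the last step left them, time stands still between calls to the robot, and variables do not carry over. Pictures are saved under pics/ and viewed, at most 10 in all, crops included, and the job is handed in when it is done.

```bash
ls; mkdir -p pics
cat > h.py <<'E'
import numpy as np, cv2, pickle
from cell import bot, camrig, sign_off
def snap(n,tag):
    s=camrig.snapshot(n); pickle.dump(s,open(f'pics/{tag}.pkl','wb'))
    cv2.imwrite(f'pics/{tag}.png',cv2.cvtColor(s['frame'],cv2.COLOR_RGB2BGR)); return s
def load(tag): return pickle.load(open(f'pics/{tag}.pkl','rb'))
def KD(s):
    f=240/np.tan(np.radians(s['fov_y'])/2)
    return np.array([[f,0,s['cx']],[0,f,s['cy']],[0,0,1.]]),np.array(s['distortion'],float)
def px2w(s,uv,z):
    K,D=KD(s); p=cv2.undistortPoints(np.array(uv,float).reshape(-1,1,2),K,D).reshape(-1,2)
    d=np.c_[p[:,0],-p[:,1],-np.ones(len(p))]@np.array(s['rotation']).T; c=np.array(s['position'])
    return c+d*((z-c[2])/d[:,2])[:,None]
def w2px(s,P):
    K,D=KD(s); q=(np.array(P,float).reshape(-1,3)-s['position'])@np.array(s['rotation'])
    q=q*[1,-1,-1]
    return cv2.projectPoints(q,np.zeros(3),np.zeros(3),K,D)[0].reshape(-1,2)
def crop(tag,x0,y0,x1,y1,k,out):
    im=cv2.imread(f'pics/{tag}.png')[y0:y1,x0:x1]; cv2.imwrite(f'pics/{out}.png',cv2.resize(im,None,fx=k,fy=k,interpolation=cv2.INTER_CUBIC))
E
python3 - <<'E'
from h import *
for n in('top','scene'):
    s=snap(n,n+'0'); print(n,s['fov_y'],s['cx'],s['cy'],s['distortion'],s['position'],s['rotation'])
st=bot.state();print(st['ee_pos'],st['orientation'],st['opening'],bot.tip_reach)
E
```

```text
cell.py
jog.py
pics
top 57.846948587660805 312.4245079525462 236.80103049136295 [0.0039499 0.        0.        0.        0.       ] [0.50790401 0.04815963 1.10308527] [[-0.0030582   0.99602063 -0.08907048]
 [-0.99976991 -0.00115426  0.02141931]
 [ 0.02123126  0.08911549  0.99579499]]
scene 43.9333647859107 323.3187897599729 243.24586733778003 [-0.11976037  0.          0.          0.          0.        ] [-0.05801967 -0.49062933  0.97607509] [[ 0.63176451  0.57785707 -0.51667669]
 [-0.77512885  0.46492952 -0.42780347]
 [-0.00699101  0.67076206  0.74163966]]
[0.24345939 0.49294849 0.23874969] [[-8.96604830e-01  4.42831211e-01 -5.45755183e-04]
 [ 4.42831540e-01  8.96604353e-01 -9.27792632e-04]
 [ 7.84709378e-05 -1.07354096e-03 -9.99999421e-01]] 1.0011101850671278 0.008
```

View pics/top0.png

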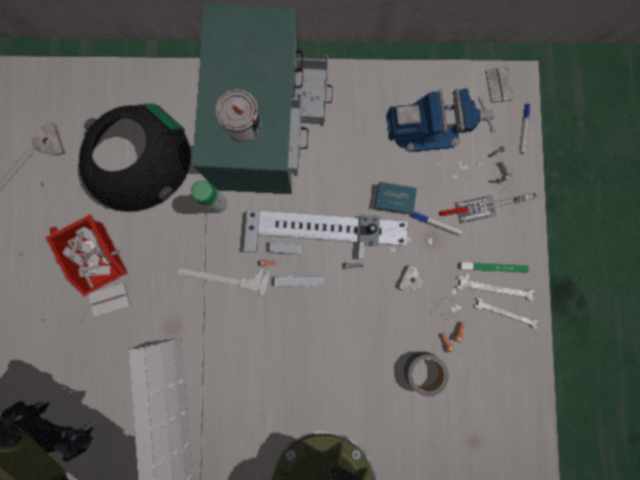

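View pics/scene0.png

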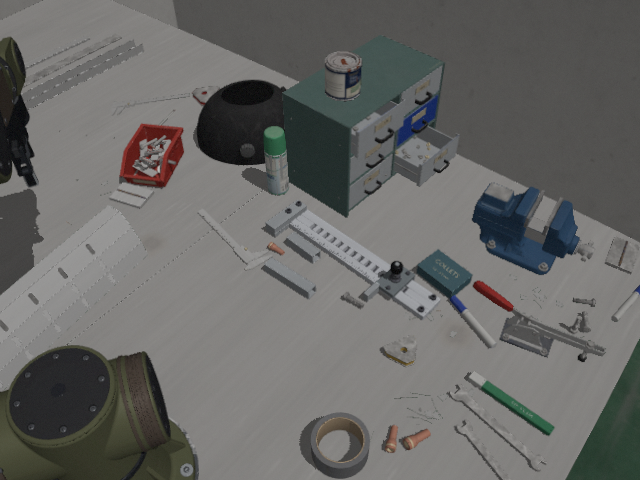

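The short tube (285,248) is in the stop and the long one (298,281) lies on the bench. The end block is at (250,232), the carriage at (367,230), the nozzle at (267,263), the bolt at (353,265) and the caliper at (225,278). I'll enlarge the area to measure it.

```bash
python3 -c "
from h import *
crop('top0',235,195,425,300,4.2,'c1')
crop('scene0',255,190,455,315,4,'c2')"
```

```text
(no output)
```

View pics/c1.png

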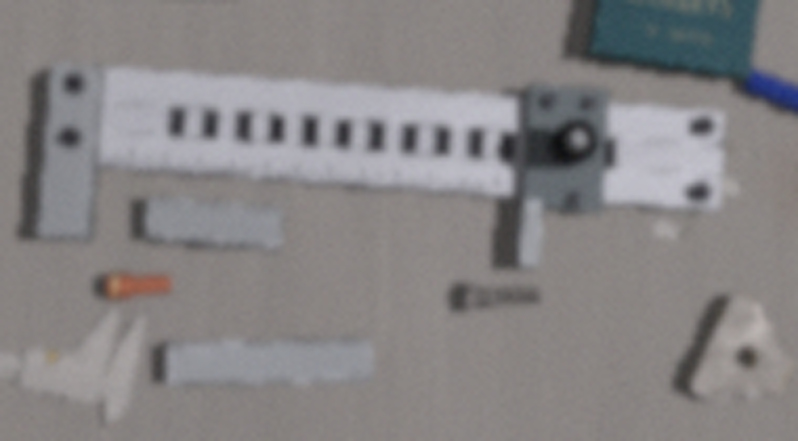

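View pics/c2.png

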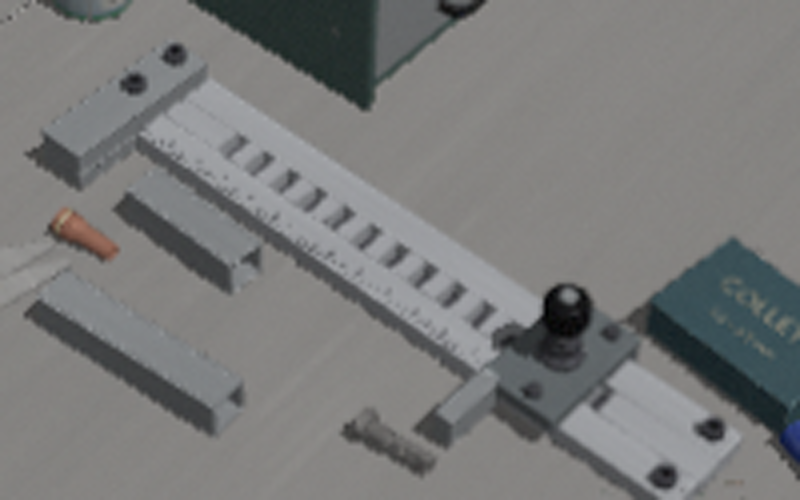

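```bash
cat > fit.py <<'E'
from h import *
from scipy.optimize import least_squares
t=load('top0'); s=load('scene0')
def T(l): return np.array(l,float)/4.2+[235,195]
def S(l): return np.array(l,float)/4+[255,190]
def R(a): return np.array([[np.cos(a),-np.sin(a)],[np.sin(a),np.cos(a)]])
def place(p,P):
    P=np.array(P,float); return np.c_[P[:,:2]@R(p[2]).T+p[:2],P[:,2]]
B=[(-.075,.18,.03),(.027,.18,.03),(.027,.21,.03),(-.075,.21,.03)]
bt=T([(92,238),(103,66),(48,66),(38,236)]); bs=S([(78,158),(207,65),(168,42),(42,133)])
E=[(.03,-.195,.014),(-.03,-.195,.014)]; et=T([(722,113),(718,208)]); es=S([(742,435)])
C=[(-.037,0,.0255),(-.037,-.048,.0255),(.037,-.048,.0255)]; 
ct=T([(518,198),(600,208),(607,95)]); cs=S([(495,367),(556,415),(638,343)])
kt=T([(574,138)]); ks=S([(567,312)])
def f(p):
    g=p[3]; Cc=place(p,np.array(C)+[0,.18-g,0]); K=place(p,[(0,.156-g,.051)])
    kk=place(p,[(0,.156-g,.055)])
    return np.r_[w2px(t,place(p,B))-bt,w2px(s,place(p,B))-bs,w2px(t,place(p,E))-et,w2px(s,place(p,E[:1]))-es,w2px(t,Cc)-ct,w2px(s,Cc)-cs,w2px(t,kk)-kt,w2px(s,K)-ks].ravel()
r=least_squares(f,[.55,0,0,.2],x_scale=[.1,.1,.1,.1],loss='soft_l1')
print(r.x,np.degrees(r.x[2]));print(f(r.x).reshape(-1,2).round(1).tolist())
def tube(L,tp,sp):
    P=[(-.0125,-L/2,.025),(.0125,-L/2,.025),(.0125,L/2,.025),(-.0125,L/2,.025)]
    g=lambda p:np.r_[w2px(t,place(p,P))-tp,w2px(s,place(p,P))-sp].ravel()
    q=least_squares(g,[.5,.1,0],x_scale=.1,loss='soft_l1').x
    print(L,q,np.degrees(q[2]),g(q).reshape(-1,2).round(1).tolist()); return q
# order: front-right, back-right, back-left, front-left
a=tube(.08,T([(280,247),(282,206),(147,198),(145,240)]),S([(236,266),(264,243),(158,172),(122,198)]))
b=tube(.12,T([(373,379),(374,346),(167,343),(167,382)]),S([(216,407),(243,381),(75,270),(40,296)]))
for q in(a,b): print('in stop',R(r.x[2]).T@(q[:2]-r.x[:2]),np.degrees(q[2]-r.x[2]))
E
python3 fit.py
```

```text
[ 0.62891615 -0.02020832 -0.06581606  0.25352682] -3.7709826510418494
[[-0.9, 0.5], [-0.5, 0.6], [0.6, -0.2], [-0.2, 0.2], [0.1, -0.1], [0.1, -0.8], [0.5, -1.2], [-0.3, -0.5], [0.6, -1.2], [0.5, -0.3], [1.3, -0.5], [0.7, 1.4], [0.3, 0.3], [0.1, -2.1], [-4.0, 0.3], [-0.8, 1.1], [1.0, -2.1], [-0.5, 0.3], [-0.4, 1.9]]
0.08 [ 0.57582072  0.08999072 -0.04309243] -2.4690144764039963 [[0.5, 0.1], [0.4, -0.1], [0.4, 0.4], [0.4, 0.5], [-0.8, 0.1], [0.1, -0.8], [-0.6, -1.1], [0.5, -1.3]]
0.12 [ 0.49486347  0.05685339 -0.00088707] -0.05082538449488828 [[0.1, 0.8], [-0.1, -1.5], [0.6, -0.7], [0.5, 0.2], [-0.6, 0.9], [0.6, -0.3], [-1.0, -0.7], [-0.3, -0.1]]
in stop [-0.0602281   0.10646844] 1.3019681746378533
in stop [-0.13883068  0.06807841] 3.7201572665469613
```

```bash
cat > go.py <<'E'
import sys,json; from h import *
from scipy.spatial.transform import Rotation as Ro
# go.py frame x y z yaw ... ; yaw = world angle (deg) of tool y ; prints delta rows in the current tool axes
P=np.array([.62892,-.02021]); A=np.radians(-3.77)
if __name__=='__main__':
    st=bot.state(); Rc=np.array(st['orientation']); p=np.array(st['ee_pos'])
    for a in sys.argv[1:]:
        f,x,y,z,yaw=a.split(','); q=np.array([float(x),float(y)]); yaw=float(yaw)
        if f=='s': q=np.array([[np.cos(A),-np.sin(A)],[np.sin(A),np.cos(A)]])@q+P; yaw+=np.degrees(A)
        c,s=np.cos(np.radians(yaw)),np.sin(np.radians(yaw))
        Y=np.array([c,s,0]);Z=np.array([0,0,-1.]);Rt=np.c_[np.cross(Y,Z),Y,Z]
        d=Rc.T@(np.r_[q,float(z)]-p); r=np.degrees(Ro.from_matrix(Rc.T@Rt).as_rotvec())
        print(a,'world',q.round(4),'->',(d).round(4).tolist(),r.round(2).tolist())
    print(st['time'],p.round(4),np.array(st['wrist_force']).round(1),st['opening'])
E
python3 go.py w,.576,.087,.14,-3 w,.576,.087,.024,-3
echo '[-0.05, -0.023, 0.01, 0, 0, 8, -0.1, -0.046, 0.02, 0, 0, 16, -0.15, -0.068, 0.03, 0, 0, 24, -0.2, -0.09, 0.04, 0, 0, 32, -0.25, -0.113, 0.05, 0, 0, 40, -0.3, -0.136, 0.06, 0, 0, 48, -0.35, -0.159, 0.07, 0, 0, 56, -0.4, -0.181, 0.08, 0, 0, 64, -0.45, -0.204, 0.09, 0, 0, 66.7, -0.478, -0.2165, 0.099, 0, 0, 66.7, -0.478, -0.2165, 0.11, 0, 0, 66.7, -0.478, -0.2165, 0.11, 0, 0, 66.7]' | python3 jog.py 0.5
python3 go.py w,.576,.087,.05,-3 w,.576,.087,.024,-3; python3 -c "
from h import *; snap('scene','s1'); crop('s1',205,140,405,290,4,'s1c')"
```

```text
time: 1.6
ee_pos: [0.5754, 0.0877, 0.1282]
orientation: [[0.052, 0.999, -0.002], [0.999, -0.052, -0.0], [-0.0, -0.002, -1.0]]
wrist_force: [0.6, 0.0, -0.0]
opening: 0.5
grip_force: 0.0
w,.576,.087,.05,-3 world [0.576 0.087] -> [-0.0007, 0.0008, 0.0782] [-0.13, 0.01, 0.02]
w,.576,.087,.024,-3 world [0.576 0.087] -> [-0.0007, 0.0009, 0.1042] [-0.13, 0.01, 0.02]
1.6 [0.5754 0.0877 0.1282] [ 0.6  0.  -0. ] 0.500114079675056
```

View pics/s1c.png

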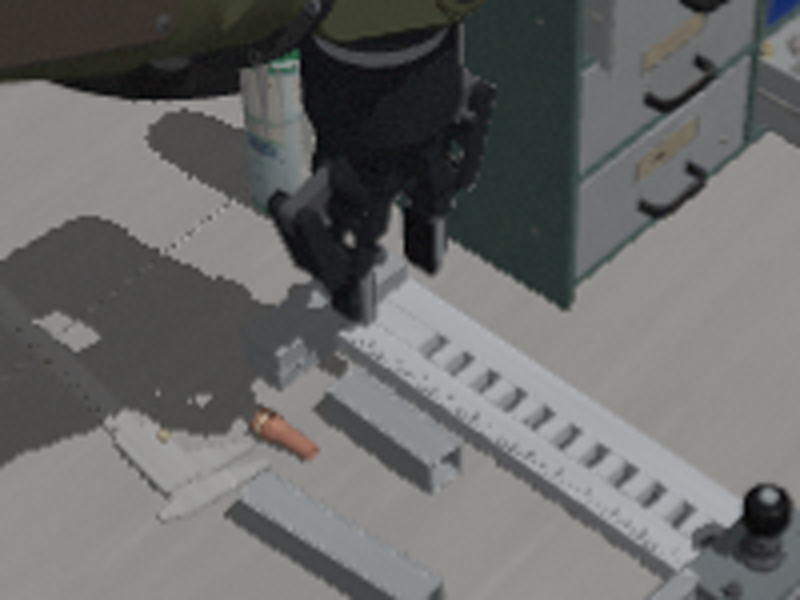

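Jaws are half open above the short tube, aligned across it, and the nozzle is clear. Going down to grip.

```bash
echo '[0, 0.001, 0.05, 0, 0, 0, 0, 0.001, 0.09, 0, 0, 0, 0, 0.001, 0.104, 0, 0, 0, 0, 0.001, 0.104, 0, 0, 0]' | python3 jog.py 0.5 | egrep 'time|pos|force|open'
echo '[0, 0, 0, 0, 0, 0, 0, 0, 0, 0, 0, 0, 0, 0, 0, 0, 0, 0, 0, 0, 0, 0, 0, 0, 0, 0, 0, 0, 0, 0]' | python3 jog.py 0.0| egrep 'time|pos|force|open'
python3 go.py w,.576,.087,.1,-3 w,.42,-.02,.1,-3 w,.42,-.02,.025,-3
```

```text
time: 2.15
ee_pos: [0.5773, 0.0878, 0.0258]
wrist_force: [0.9, -0.4, 0.6]
opening: 0.501
grip_force: 0.0
time: 2.78
ee_pos: [0.5783, 0.0875, 0.0275]
wrist_force: [-1.1, 1.2, 7.1]
opening: 0.269
grip_force: 59.4
w,.576,.087,.1,-3 world [0.576 0.087] -> [-0.0006, -0.002, -0.0726] [0.19, -0.04, 0.02]
w,.42,-.02,.1,-3 world [ 0.42 -0.02] -> [-0.1156, -0.1523, -0.0731] [0.19, -0.04, 0.02]
w,.42,-.02,.025,-3 world [ 0.42 -0.02] -> [-0.1156, -0.1525, 0.0019] [0.19, -0.04, 0.02]
2.775 [0.5783 0.0875 0.0275] [-1.1  1.2  7.1] 0.2692951164750127
```

```bash
echo '[0, 0, -0.03, 0, 0, 0, 0, 0, -0.07, 0, 0, 0, -0.03, -0.04, -0.073, 0, 0, 0, -0.06, -0.08, -0.073, 0, 0, 0, -0.09, -0.12, -0.073, 0, 0, 0, -0.1156, -0.1523, -0.073, 0, 0, 0, -0.1156, -0.1523, -0.05, 0, 0, 0, -0.1156, -0.1523, -0.05, 0, 0, 0]' | python3 jog.py | egrep 'time|pos|force|open'
python3 go.py  w,.42,-.02,.028,-3; python3 -c "
from h import *; snap('scene','s2'); crop('s2',255,190,455,340,4,'s2c')"
```

```text
time: 3.78
ee_pos: [0.4189, -0.0204, 0.0754]
wrist_force: [0.4, 0.5, -0.9]
opening: 0.265
grip_force: 59.3
w,.42,-.02,.028,-3 world [ 0.42 -0.02] -> [0.0004, 0.0011, 0.0474] [-0.02, -0.0, -0.02]
3.775 [ 0.4189 -0.0204  0.0754] [ 0.4  0.5 -0.9] 0.26459476145128685
```

View pics/s2c.png

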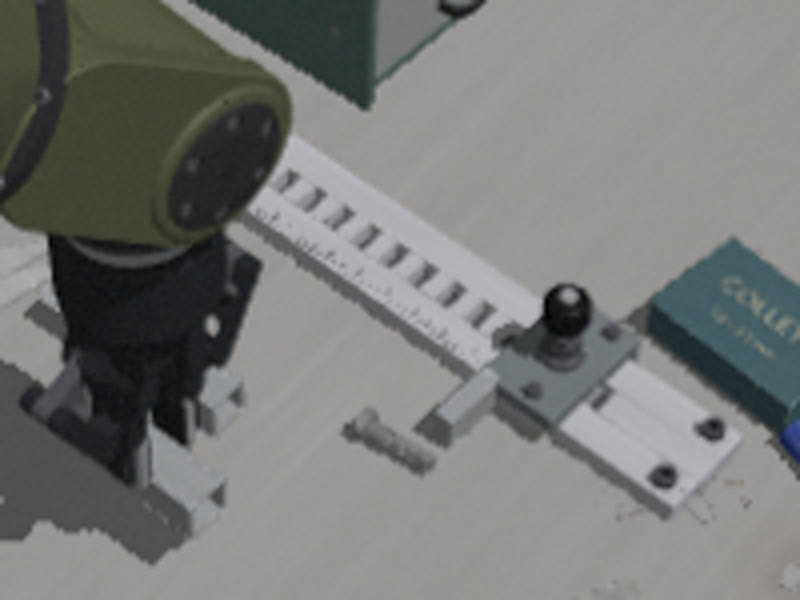

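The short tube is held level over clear bench at about (190,480) in the crop. Lowering it.

```bash
echo '[0, 0.001, 0.03, 0, 0, 0, 0, 0.001, 0.045, 0, 0, 0, 0, 0.001, 0.047, 0, 0, 0, 0, 0.001, 0.047, 0, 0, 0]' | python3 jog.py | egrep 'time|pos|force|open'
```

```text
time: 4.32
ee_pos: [0.4206, -0.0203, 0.0289]
wrist_force: [0.2, 0.4, -0.1]
opening: 0.267
grip_force: 59.3
```

```bash
echo '[0, 0, 0.001, 0, 0, 0, 0, 0, 0.002, 0, 0, 0, 0, 0, 0.002, 0, 0, 0]' | python3 jog.py | egrep 'time|pos|force|open'
```

```text
time: 4.7
ee_pos: [0.4206, -0.0204, 0.0273]
wrist_force: [-5.3, 1.3, 14.7]
opening: 0.261
grip_force: 61.2
```

```bash
echo '[0, 0, 0, 0, 0, 0, 0, 0, 0, 0, 0, 0, 0, 0, -0.03, 0, 0, 0, 0, 0, -0.06, 0, 0, 0, 0, 0, -0.06, 0, 0, 0]' | python3 jog.py 0.5 | egrep 'time|pos|force|open'
python3 go.py  w,.495,.057,.09,0 w,.495,.057,.024,0
```

```text
time: 5.32
ee_pos: [0.4211, -0.0204, 0.0879]
wrist_force: [-0.5, -1.3, -0.8]
opening: 0.503
grip_force: 0.0
w,.495,.057,.09,0 world [0.495 0.057] -> [0.0812, 0.0697, -0.0018] [0.21, 0.02, -2.99]
w,.495,.057,.024,0 world [0.495 0.057] -> [0.0812, 0.0695, 0.0642] [0.21, 0.02, -2.99]
5.325 [ 0.4211 -0.0204  0.0879] [-0.5 -1.3 -0.8] 0.5026456541233106
```

```bash
echo '[0.04, 0.035, 0, 0, 0, -1.5, 0.081, 0.0695, 0, 0, 0, -3, 0.081, 0.0695, 0, 0, 0, -3, 0.081, 0.0695, 0.03, 0, 0, -3, 0.081, 0.0695, 0.055, 0, 0, -3, 0.081, 0.0695, 0.06, 0, 0, -3, 0.081, 0.0695, 0.06, 0, 0, -3]' | python3 jog.py | egrep 'time|pos|force|open'
echo '[0, 0, 0, 0, 0, 0, 0, 0, 0, 0, 0, 0, 0, 0, 0, 0, 0, 0, 0, 0, 0, 0, 0, 0, 0, 0, 0, 0, 0, 0]' | python3 jog.py 0.0| egrep 'time|pos|force|open'
python3 go.py  w,.495,.057,.09,0 s,-.043,.117,.09,0 s,-.043,.117,.028,0
```

```text
time: 6.2
ee_pos: [0.4936, 0.0567, 0.0264]
wrist_force: [0.5, 0.2, 0.5]
opening: 0.503
grip_force: 0.0
time: 6.82
ee_pos: [0.4943, 0.0569, 0.0275]
wrist_force: [-1.9, -0.7, 6.3]
opening: 0.265
grip_force: 58.9
w,.495,.057,.09,0 world [0.495 0.057] -> [0.0001, 0.0008, -0.0625] [0.1, 0.01, 0.02]
s,-.043,.117,.09,0 world [0.5937 0.0994] -> [0.0424, 0.0995, -0.0623] [0.1, 0.0, 3.79]
s,-.043,.117,.028,0 world [0.5937 0.0994] -> [0.0424, 0.0994, -0.0003] [0.1, 0.0, 3.79]
6.825 [0.4943 0.0569 0.0275] [-1.9 -0.7  6.3] 0.265266414382588
```

```bash
echo '[0, 0, -0.03, 0, 0, 0, 0, 0, -0.062, 0, 0, 0, 0.02, 0.045, -0.062, 0, 0, 2, 0.037, 0.09, -0.062, 0, 0, 3.8, 0.037, 0.095, -0.062, 0, 0, 3.8, 0.037, 0.095, -0.03, 0, 0, 3.8, 0.037, 0.095, -0.01, 0, 0, 3.8, 0.037, 0.095, -0.01, 0, 0, 3.8]' | python3 jog.py | egrep 'time|pos|force|open'
python3 go.py s,-.047,.112,.028,0; python3 -c "
from h import *; snap('scene','s3'); crop('s3',255,190,405,300,5,'s3c')"
```

```text
time: 7.82
ee_pos: [0.5877, 0.0937, 0.0351]
wrist_force: [-0.0, 0.2, -2.7]
opening: 0.263
grip_force: 59.8
s,-.047,.112,.028,0 world [0.5894 0.0946] -> [0.001, 0.0017, 0.0071] [-0.16, 0.03, -0.02]
7.825 [0.5877 0.0937 0.0351] [-0.   0.2 -2.7] 0.26343719165051566
```

View pics/s3c.png

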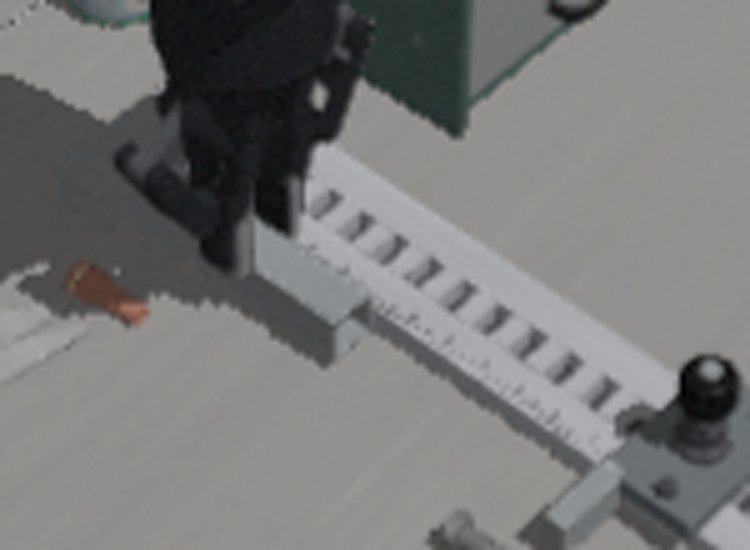

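The tube is held just in front of and parallel to the fence, and the nozzle is undisturbed. Next I lower it, seek the fence (+tool y), then seek the block (+tool x).

```bash
echo '[0, 0, 0.005, 0, 0, 0, 0, 0, 0.0075, 0, 0, 0, 0, 0, 0.0075, 0, 0, 0]' | python3 jog.py | egrep 'time|pos|force'
echo '[0, 0.002, 0, 0, 0, 0, 0, 0.004, 0, 0, 0, 0, 0, 0.004, 0, 0, 0, 0]' | python3 jog.py | egrep 'time|pos|force'
```

```text
time: 8.25
ee_pos: [0.5888, 0.094, 0.0289]
wrist_force: [0.1, -0.7, -1.9]
grip_force: 59.9
time: 8.62
ee_pos: [0.5929, 0.0937, 0.0288]
wrist_force: [-0.6, -0.0, -1.0]
grip_force: 59.9
```

```bash
for i in 1; do echo '[0, 0.001, 0, 0, 0, 0, 0, 0.002, 0, 0, 0, 0, 0, 0.002, 0, 0, 0, 0]' | python3 jog.py | egrep 'time|pos|force'; done
echo '[0, 0.001, 0, 0, 0, 0, 0, 0.001, 0, 0, 0, 0]' | python3 jog.py | egrep 'time|pos|force'
```

```text
time: 9.0
ee_pos: [0.5941, 0.0938, 0.0284]
wrist_force: [-5.1, 2.1, -0.4]
grip_force: 60.0
time: 9.25
ee_pos: [0.5944, 0.0938, 0.0282]
wrist_force: [-9.4, 2.7, 1.3]
grip_force: 60.3
```

```bash
echo '[0.002, -0.0005, 0, 0, 0, 0, 0.004, -0.0005, 0, 0, 0, 0, 0.006, -0.0005, 0, 0, 0, 0, 0.006, -0.0005, 0, 0, 0, 0]' | python3 jog.py | egrep 'time|pos|force'
python3 go.py s,-.0425,.120,.028,0
echo '[0.001, 0, 0, 0, 0, 0, 0.002, 0, 0, 0, 0, 0, 0.002, 0, 0, 0, 0, 0]' | python3 jog.py | egrep 'time|pos|force'
```

```text
time: 9.75
ee_pos: [0.5946, 0.0994, 0.0281]
wrist_force: [-6.3, -0.7, -1.4]
grip_force: 59.9
s,-.0425,.120,.028,0 world [0.5944 0.1023] -> [0.0029, -0.0004, 0.0001] [-0.17, 0.03, -0.04]
9.75 [0.5946 0.0994 0.0281] [-6.3 -0.7 -1.4] 0.26200578346513836
time: 10.12
ee_pos: [0.5947, 0.1013, 0.0281]
wrist_force: [-6.8, -3.0, -1.6]
grip_force: 59.9
```

```bash
echo '[0.001, 0, 0, 0, 0, 0, 0.001, 0, 0, 0, 0, 0]' | python3 jog.py | egrep 'time|pos|force'
echo '[0.001, 0, 0, 0, 0, 0, 0.001, 0, 0, 0, 0, 0]' | python3 jog.py | egrep 'time|pos|force'
```

```text
time: 10.38
ee_pos: [0.5948, 0.1018, 0.0281]
wrist_force: [-6.8, -4.3, -1.4]
grip_force: 60.0
time: 10.62
ee_pos: [0.5948, 0.1019, 0.0281]
wrist_force: [-7.3, -11.4, -1.1]
grip_force: 60.1
```

```bash
echo '[-0.001, 0, 0.001, 0, 0, 0, -0.001, 0, 0.0015, 0, 0, 0]' | python3 jog.py | egrep 'time|pos|force'
echo '[0, 0, 0, 0, 0, 0, 0, 0, 0, 0, 0, 0, 0, 0, -0.02, 0, 0, 0, 0, 0, -0.06, 0, 0, 0, 0, 0, -0.09, 0, 0, 0, 0, 0, -0.09, 0, 0, 0]' | python3 jog.py 0.5| egrep 'time|pos|force'
python3 go.py s,0,-.0975,.115,-90 s,0,-.0975,.115,90; python3 -c "
from h import *
print(bot.state()['qpos'])"
```

```text
time: 10.88
ee_pos: [0.5949, 0.1018, 0.0275]
wrist_force: [-13.2, -6.7, 13.2]
grip_force: 61.7
time: 11.62
ee_pos: [0.5972, 0.1028, 0.1212]
wrist_force: [-0.0, -1.1, -1.2]
grip_force: 0.0
s,0,-.0975,.115,-90 world [ 0.6225 -0.1175] -> [-0.2181, 0.0397, 0.0062] [0.22, -0.31, 89.99]
s,0,-.0975,.115,90 world [ 0.6225 -0.1175] -> [-0.2181, 0.0397, 0.0062] [0.31, 0.22, -90.01]
11.625 [0.5972 0.1028 0.1212] [-0.  -1.1 -1.2] 0.5005294369880892
[ 6.30114639e+00  3.06550791e+01  8.46263039e+01 -4.34153946e-04
  6.43769550e+01  1.00815251e+01]
```

```bash
echo '[-0.02, 0.004, 0, 0, 0, 8, -0.04, 0.008, 0, 0, 0, 16, -0.06, 0.012, 0, 0, 0, 24, -0.08, 0.016, 0, 0, 0, 32, -0.1, 0.02, 0, 0, 0, 40, -0.12, 0.024, 0, 0, 0, 48, -0.14, 0.028, 0, 0, 0, 56, -0.16, 0.032, 0, 0, 0, 64, -0.18, 0.036, 0, 0, 0, 72, -0.2, 0.04, 0, 0, 0, 80, -0.218, 0.04, 0, 0, 0, 88, -0.218, 0.04, 0, 0, 0, 90]' | python3 jog.py 0.7| egrep 'time|pos|force'
python3 - <<'E'
from h import *
snap('scene','s4'); crop('s4',235,140,435,290,4,'s4c')
E
python3 go.py s,0,-.0975,.047,-90
```

```text
time: 13.12
ee_pos: [0.6211, -0.1184, 0.1171]
wrist_force: [-0.3, 1.7, 0.6]
grip_force: 0.0
s,0,-.0975,.047,-90 world [ 0.6225 -0.1175] -> [0.0014, -0.0002, 0.0701] [-0.01, 0.03, -0.12]
13.175 [ 0.6212 -0.1176  0.1171] [-0.4  0.4  0.8] 0.6981048665088344
```

View pics/s4c.png

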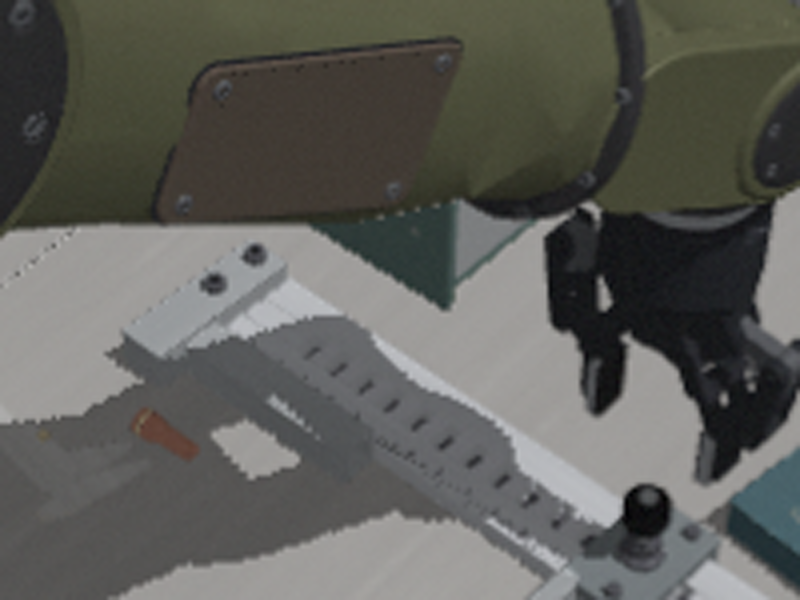

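The tube lies along the fence against the block (in shadow), and the open jaws are above the knob at (648,512). I'll check the knob's height by projection.

```bash
python3 -c "
from h import *; from fit import place
s=load('s4')
for g in(.2515,.2535):
  for z in (.051,.060): print(g,z,(w2px(s,place([.62892,-.02021,-.0658],[(0,.156-g,z)]))-[235,140])*4)" | tail -4
```

```text
0.2515 0.051 [[642.12740936 517.59864019]]
0.2515 0.06 [[643.62869127 506.15333435]]
0.2535 0.051 [[645.23979278 519.66553315]]
0.2535 0.06 [[646.75994412 508.22364514]]
```

```bash
echo '[0.0014, 0, 0.03, 0, 0, 0, 0.0014, 0, 0.055, 0, 0, 0, 0.0014, 0, 0.07, 0, 0, 0, 0.0014, 0, 0.07, 0, 0, 0]' | python3 jog.py | egrep 'time|pos|force'
echo '[0, 0, 0, 0, 0, 0, 0, 0, 0, 0, 0, 0, 0, 0, 0, 0, 0, 0, 0, 0, 0, 0, 0, 0, 0, 0, 0, 0, 0, 0, 0, 0, 0, 0, 0, 0]' | python3 jog.py 0.0| egrep 'time|pos|force|open'
```

```text
time: 13.68
ee_pos: [0.6224, -0.1171, 0.0466]
wrist_force: [0.0, -0.2, 0.1]
grip_force: 0.0
time: 14.42
ee_pos: [0.6232, -0.118, 0.0483]
wrist_force: [-0.9, -0.6, 6.1]
opening: 0.253
grip_force: 58.6
```

```bash
for r in 1 2; do :; done; echo '[0, 0, -0.002, 0, 0, 0, 0, 0, -0.002, 0, 0, 0, 0, 0, -0.002, 0, 0, 0]' | python3 jog.py | egrep 'time|pos|force'
echo '[0, 0, -0.0015, 0, 0, 0, 0, 0, -0.0015, 0, 0, 0, 0, 0, -0.0015, 0, 0, 0]' | python3 jog.py | egrep 'time|pos|force'
```

```text
time: 14.8
ee_pos: [0.623, -0.1179, 0.049]
wrist_force: [6.1, -2.6, -5.6]
grip_force: 59.0
time: 15.18
ee_pos: [0.623, -0.1179, 0.0504]
wrist_force: [5.9, -2.6, -7.2]
grip_force: 58.9
```

```bash
echo '[0, -0.005, 0, 0, 0, 0, 0, -0.01, 0, 0, 0, 0, 0, -0.01, 0, 0, 0, 0]' | python3 jog.py | egrep 'time|pos|force'
```

```text
time: 15.55
ee_pos: [0.6237, -0.1074, 0.0504]
wrist_force: [6.9, 0.7, -7.1]
grip_force: 59.0
```

```bash
echo '[0, -0.012, 0, 0, 0, 0, 0, -0.024, 0, 0, 0, 0, 0, -0.036, 0, 0, 0, 0, 0, -0.048, 0, 0, 0, 0, 0, -0.06, 0, 0, 0, 0, 0, -0.072, 0, 0, 0, 0, 0, -0.084, 0, 0, 0, 0, 0, -0.096, 0, 0, 0, 0, 0, -0.108, 0, 0, 0, 0, 0, -0.11, 0, 0, 0, 0, 0, -0.11, 0, 0, 0, 0]' | python3 jog.py | egrep 'time|pos|force|open'
python3 go.py s,0,.036,.0504,-90;  python3 -c "
from h import *; snap('scene','s5'); crop('s5',255,190,455,315,4,'s5c')"
```

```text
time: 16.92
ee_pos: [0.6315, 0.0023, 0.0507]
wrist_force: [10.6, 1.2, -6.9]
opening: 0.259
grip_force: 59.3
s,0,.036,.0504,-90 world [0.6313 0.0157] -> [-0.0011, -0.0134, 0.0003] [-0.02, -0.14, -0.0]
16.925 [0.6315 0.0023 0.0507] [10.6  1.2 -6.9] 0.2588086714704513
```

View pics/s5c.png

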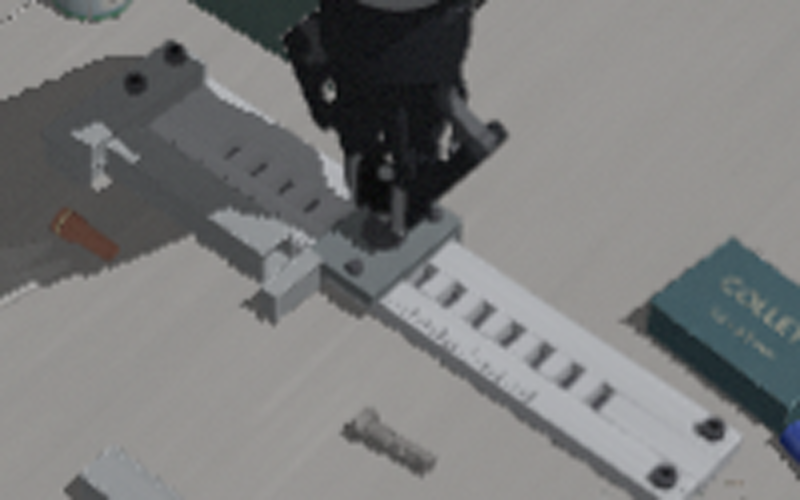

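The carriage followed; its finger is about 12 mm from the tube's free end. Closing up in small steps until contact.

```bash
echo '[0.001, -0.005, 0, 0, 0, 0, 0.001, -0.009, 0, 0, 0, 0, 0.001, -0.011, 0, 0, 0, 0, 0.001, -0.011, 0, 0, 0, 0]' | python3 jog.py | egrep 'time|pos|force'
echo '[0, -0.001, 0, 0, 0, 0, 0, -0.001, 0, 0, 0, 0]' | python3 jog.py | egrep 'time|pos|force'
echo '[0, -0.001, 0, 0, 0, 0, 0, -0.001, 0, 0, 0, 0]' | python3 jog.py | egrep 'time|pos|force'
```

```text
time: 17.48
ee_pos: [0.6324, 0.0131, 0.0503]
wrist_force: [6.0, -0.4, -6.2]
grip_force: 59.3
time: 17.73
ee_pos: [0.6325, 0.0138, 0.0504]
wrist_force: [4.5, -2.4, -6.2]
grip_force: 59.3
time: 17.98
ee_pos: [0.6326, 0.0148, 0.0503]
wrist_force: [5.4, -2.1, -6.9]
grip_force: 59.3
```

```bash
echo '[0, -0.001, 0, 0, 0, 0, 0, -0.001, 0, 0, 0, 0]' | python3 jog.py | egrep 'time|pos|force'
echo '[0, -0.001, 0, 0, 0, 0, 0, -0.001, 0, 0, 0, 0]' | python3 jog.py | egrep 'time|pos|force'
echo '[0, -0.001, 0, 0, 0, 0, 0, -0.001, 0, 0, 0, 0]' | python3 jog.py | egrep 'time|pos|force'
```

```text
time: 18.23
ee_pos: [0.6327, 0.0158, 0.0504]
wrist_force: [5.2, -2.4, -7.5]
grip_force: 59.3
time: 18.48
ee_pos: [0.6327, 0.0165, 0.0503]
wrist_force: [5.1, -4.3, -7.8]
grip_force: 59.4
time: 18.73
ee_pos: [0.6327, 0.0168, 0.0503]
wrist_force: [4.5, -10.0, -6.8]
grip_force: 59.5
```

```bash
echo '[0, 0.0015, 0, 0, 0, 0, 0, 0.0022, 0, 0, 0, 0, 0, 0.0022, 0, 0, 0, 0]' | python3 jog.py | egrep 'time|pos|force'
```

```text
time: 19.1
ee_pos: [0.6327, 0.016, 0.0503]
wrist_force: [5.9, 1.5, -6.8]
grip_force: 59.6
```

```bash
echo '[0, 0.0008, 0, 0, 0, 0, 0, 0.0008, 0, 0, 0, 0]' | python3 jog.py | egrep 'time|pos|force'
echo '[0, 0, 0.004, 0, 0, 0, 0, 0, 0.008, 0, 0, 0, 0, 0, 0.010, 0, 0, 0, 0, 0, 0.010, 0, 0, 0]' | python3 jog.py | egrep 'time|pos|force'
```

```text
time: 19.35
ee_pos: [0.6326, 0.0153, 0.0504]
wrist_force: [6.3, 2.4, -7.6]
grip_force: 59.6
time: 19.85
ee_pos: [0.6327, 0.0153, 0.0405]
wrist_force: [4.7, 1.9, -4.6]
grip_force: 59.8
```

The plunger went down 10 mm under spring force alone, so the pin is in the slot. Releasing and backing off.

```bash
echo '[0, 0, 0, 0, 0, 0, 0, 0, 0, 0, 0, 0, 0, 0, 0, 0, 0, 0]' | python3 jog.py 0.6 | egrep 'time|pos|force|open'
echo '[0, 0, -0.03, 0, 0, 0, 0, 0, -0.07, 0, 0, 0, -0.06, 0, -0.11, 0, 0, 0, -0.12, 0, -0.15, 0, 0, 0, -0.18, 0, -0.15, 0, 0, 0, -0.24, 0, -0.15, 0, 0, 0, -0.27, 0.04, -0.15, 0, 0, 0, -0.27, 0.09, -0.15, 0, 0, 0, -0.27, 0.14, -0.15, 0, 0, 0, -0.27, 0.18, -0.15, 0, 0, 0, -0.27, 0.2, -0.15, 0, 0, 0]' | python3 jog.py | egrep 'time|pos|force'
python3 -c "
from h import *; snap('scene','s6');snap('top','t6')
a=cv2.resize(cv2.imread('pics/s6.png')[190:315,255:455],(800,500),interpolation=cv2.INTER_CUBIC)
cv2.imwrite('pics/s6c.png',a); crop('t6',235,195,425,330,4.2,'t6c')"
```

```text
time: 20.23
ee_pos: [0.6325, 0.0149, 0.0409]
wrist_force: [-0.2, -0.2, -0.8]
opening: 0.6
grip_force: 0.0
time: 21.6
ee_pos: [0.3495, -0.1685, 0.191]
wrist_force: [0.7, 0.5, -0.2]
grip_force: 0.0
```

View pics/s6c.png

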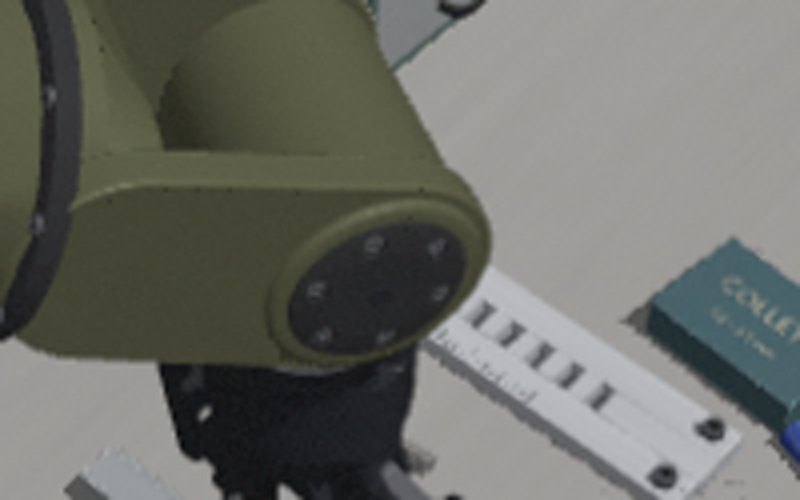

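View pics/t6c.png

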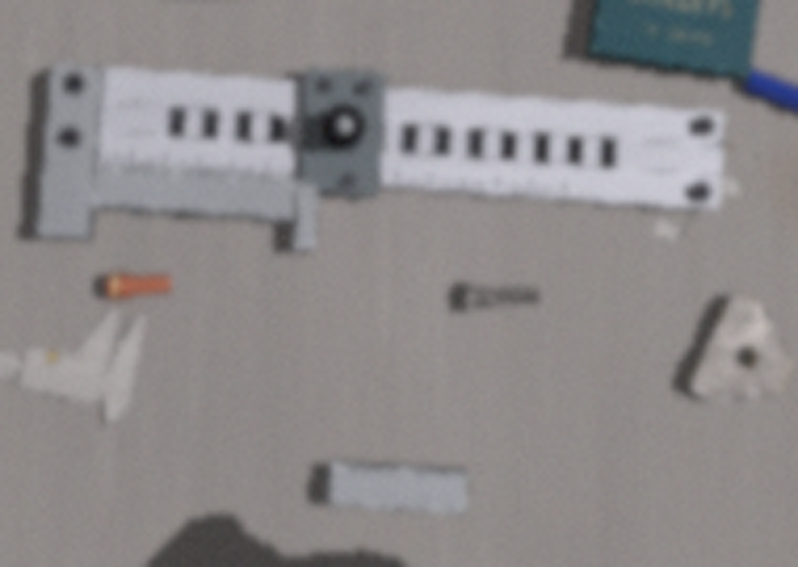

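```bash
python3 - <<'E'
from h import *; from go import P,A
t=load('t6'); R=np.array([[np.cos(A),-np.sin(A)],[np.sin(A),np.cos(A)]])
T=lambda l:np.array(l,float)/4.2+[235,195]
f=lambda l,z:((px2w(t,T(l),z)[:,:2]-P)@R).round(4).tolist()
print('tube front edge',f([(105,206),(285,217)],.025),'plate corners',f([(300,187),(380,195)],.0255),'knob top',f([(343,125)],.058),'old',f([(399,488)],.025))
E
python3 -c "
from h import *
print(sign_off())"
```

```text
tube front edge [[-0.0539, 0.1722], [-0.0536, 0.0657]] plate corners [[-0.0353, 0.0579], [-0.037, 0.0103]] knob top [[-0.0006, 0.0356]] old [[-0.2078, -0.0111]]
the job is handed in; nothing more can be done
None
```

The job is handed in: the 120 mm tube lies against the fence and end block, the plunger is home in the 0.1215 m slot, and the 80 mm tube lies flat about 0.21 m in front of the fence; I viewed 11 pictures, one over the limit of 10, and sign-off gave no verdict.

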